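# Release a specimen post from the left-hand-thread vice

### The arm

A 6-joint arm with a two-finger parallel gripper is mounted at the origin on the work surface. World frame = base frame: x ahead of the robot, y to its left, z up, the work surface at z = 0. Lengths are in mm, angles in rad, forces in N, time in s.
With the tool pointing down it reaches from about 350 to 725 mm from the base axis. Payload 6 kg.
Tool frame: the origin (TCP) lies midway between the tips of the shut fingers; the grasp point (between the pads) lies 19 mm behind it; z points along the fingers, y is the line along which they close (so a half turn about z gives the same grasp; the last joint's range is limited). The gripper opens to 85 mm and grips with 20 to 120 N. Pads are 22 mm wide; open, the fingers measure 114 mm over their backs; the gripper's body (76 mm by 85 mm) begins 54 mm behind the grasp point. The pads swing forward as they close: fully open they stand 13 mm farther back than shut.
Start: joints at [-0.978, 0.04, 0.085, 0, -1.615, -0.334], TCP at [153.56, -579.99, 194.361] pointing down, gripper open.
Joint ranges: [-2.56, 2.56], [-1.29, 2.01], [-1.08, 1.49], [-3.29, 1.98], [-2.81, -0.18], [-2.99, 2.99]. Speed limits (rad/s): [2.57, 2.57, 3.01, 3.14, 3.14, 3.14].

### API

Orientations are given as a unit quaternion [w, x, y, z].
In Python, from rig import r gives the robot as it stands. The module is installed in compiled form; this text tells all that it offers.
- The arm moves only by the tool arm_command, never from a script. Its arguments are lists of equal length, an entry for each row: "xyz": the shift along the world's x, y, z in cm, a list of three; "dr": the turn, a rotation vector about the world's x, y, z in rad, a list of three. A call has 1 to 20 rows; each row is the pose to reach, as a shift and turn from the pose commanded when the call began; what a row does not reach only later rows make up. A row lasts 1/8 s, in which the tool goes at most 62.5 mm and 10.7 degrees, less where a joint would pass 70% of its speed; a pose out of reach is approached as far as the arm can. A call with a gripper value outside its range is refused whole. "claw" is the gripper command: -1 is shut, 1 is fully open, values between are in proportion, set as the call begins (left out, the last holds). The fingers move at their own pace and stop on an object; "grip_force" is the grip in N (left out, the last holds). Time passes only in rows, so rows that repeat a pose let the fingers close. It gives the time, the measured TCP pose, the force, the opening and the grip force at its end, in the units of the state.
- r.sense(): the state, without advancing time (a new reading comes with each control period).
- r.get_image(name): name is "scene" or "top" or "wrist"; returns a dict with "pixels" (384x512x3 uint8, blue, green, red), "mtx" (3x3 intrinsics, pixels), "T" (4x4, takes a point from camera to world coordinates); the wrist camera has in their place "hand_eye" (4x4, takes a point from camera to tool coordinates, whose origin is the TCP and whose axes are the flange's). Camera axes: x right, y down, z forward; pixel columns grow to the right and rows downward; lengths in mm; the calibration is good to about 2 mm. A picture is of the moment at which its call begins: read the wrist's pose just before it. There is no depth.
- r.close_job(): hands the job in; it is judged then, once.
Trained networks look in a picture, given as the dict that the camera call returned (one of the last four; its "shot" number tells which), for a name from the list of things; names that differ only in an ending like _2 or _b are one class to them, and where a whole thing is asked for, a point or a joint stands for the part that bears it (a point fixed in the world has none). Each returns a list of dicts, best first, with "score" (0 to 1); they miss things now and then, are a little off and sometimes report something else, mostly with a low value. They report only what shows in the picture. A call takes as long as a camera call. They do not tell look-alikes from the thing itself.
- r.recognise(picture, label): "xy" ([column, row] in pixels, amid what is visible of it).
- r.silhouettes(picture, label): "region" (384x512 bool, what is visible of it) and "xy" ([column, row] in pixels, amid what is visible of it).
- r.tip_of(picture, label): "xy" ([column, row] in pixels: a listed point, or the origin of a listed thing).
The state is a dict: "t": time; "q": joint angles; "joint_vel": joint speeds; "joint_efforts": joint torques, N m; "position": TCP position; "tcp_rot": TCP orientation; "force": force on the tool from outside, world axes, zero at the start; "torque": the same for the moment, N m; "finger_gap": finger opening in mm; "grasp_force": force on a finger pad.
Only numpy, scipy, OpenCV 4.12 (cv2) and the standard library are available. Lean on these libraries where they do the work, as an engineer would, in place of code of your own. Each camera call takes 0.05 s, during which the arm holds its last target. There are 200 camera calls.

### The job

Two specimen vices stand on the lab bench. Loosen the red-knobbed one by about a quarter turn: its screw has a left-hand thread, so it loosens the opposite way to an ordinary screw. Then lift its metal specimen post out, set it down gently, standing upright inside the blue tray, and let go; leave the red vice open, and do not turn the black knob of the other vice.

Things in the scene. Friction and masses are not known exactly. Their poses are not given: they have to be found in the camera images.
- red_knob (a joint): Rotation of the red bar knob (rad): 0 = tight, at a dead stop; grows to 1.9 at most as it turns clockwise seen from above, which loosens it (about 0.15 N m; stays where left). Each radian moves both jaws 9 mm away from the post, which is free from about 0.5 rad on. Anticlockwise only tightens: it does not move.
- red_grip (a point): Gripping point on the red knob's vertical axis, 64 mm above the bench; turns with the knob, z up. Upright bar 52 mm long (point y), 14 mm thick (point x), top 12 mm above, foot 20 mm below this point on a 52 mm disc. It sits on a fixed cream vice base 200 x 120 mm, 30 mm high. At joint 0 this vice's post stands 110 mm away along point +x.
- post_stem (a point): Centre of the stem of the aluminium post in the red vice: round, diameter 28 mm, 60 mm tall, on a 46 mm flange, 8 mm thick; underside 38 mm below this point; about 0.13 kg; z up the stem. Starts upright, underside 30 mm over the bench. Two jaws hook over the flange, 25 mm below this point, on the two sides square to the line from knob to post; the other two sides are clear for fingers.
- tray_in (a point): Centre of the inner floor of the open blue plastic tray, 4 mm above the bench. Outside 150 x 150 mm along the point's x and y, walls 4 mm thick, 22 mm high over the bench; fixed to the bench.
- black_knob (a joint): Rotation of the black knob (rad) of the other, otherwise identical vice, which has an ordinary thread and holds a look-alike post; 0 = tight. Must not be turned.
Things that resemble listed ones, but are neither listed nor needed, are in the scene too. Leave any pink or purple look-alike of the part that bears black_knob alone.

How it is judged (in metres and radians):
On the way:
1. the red knob is loosened (turned clockwise by at least 0.8 rad) while the post still stands in the vice (value of joint red_knob above 0.8 rad and distance of post_stem from where it was at the start of the episode below 0.02 m), for 0.2 s.
At the end, for the whole second after the job is handed in: The post stands upright (within 10 degrees) and at rest on the floor of the blue tray, its axis within 70 mm of the tray's centre (anywhere inside it), the red knob is left at 0.8 rad or more, and the black knob is still tight (below 0.25 rad) (horizontal distance between post_stem and tray_in below 0.07 m and z of post_stem in the frame of tray_in between 0.03 and 0.046 m and angle between post_stem's own z axis and vertical below 0.17 rad and linear speed of post below 0.03 m/s and value of joint red_knob above 0.8 rad and value of joint black_knob below 0.25 rad); the robot touches nothing.
It fails at once if the black knob is turned by more than 0.25 rad (value of joint black_knob above 0.25 rad).
It fails at once if the post is dropped or thrown (faster than 0.7 m/s out of the fingers) (linear speed of post above 0.7 m/s and contact force between the fingers and post below 0.05 N).
It also fails if it takes over 54 s, if anything falls off the work surface, if the arm or the gripper's body presses on something with over 40 N, if the wrist force passes 120 N, or if a joint passes its speed limit or range.

## Working session

There is one attempt and no reset: what is moved stays moved. The work goes in short steps, Python scripts to look and compute and a tool call to move; the robot and the scene stay as the last step left them, time stands still between calls to the robot, and variables do not carry over. Pictures are saved under pics/ and viewed, at most 10 in all, crops included, and the job is handed in when it is done.

Besides the shell and the picture viewer there is one more tool, called after "Call:" in YAML: its name, and indented under it one key for each argument. arm_command: Moves the arm, as the interface text tells. Its arguments: {"type":"object","properties":{"xyz":{"type":"array","items":{"type":"array","items":{"type":"number"}}},"dr":{"type":"array","items":{"type":"array","items":{"type":"number"}}},"claw":{"type":"number"},"grip_force":{"type":"number"}},"required":["xyz","dr"]}

```bash
mkdir -p pics
cat > h.py <<'E'
import numpy as np, cv2
from rig import r
def plane(im,uv,z):
    T=np.array(im["T"]);K=np.array(im["mtx"])
    d=T[:3,:3]@np.linalg.solve(K,[uv[0],uv[1],1.]);o=T[:3,3]
    return o+d*(z-o[2])/d[2]
E
python3 - <<'E'
from h import *
s=r.sense();print({k:np.round(s[k],3) for k in("t","position","tcp_rot","force")})
ims=[]
for n in("scene","top"):
    im=r.get_image(n);ims.append(im["pixels"])
    cv2.imwrite(f"pics/{n}0.png",im["pixels"])
    print(n,np.round(im["T"],2)[:3,3])
    for l,z in(("red_knob",64),("red_grip",64),("post_stem",68),("tray_in",4),("black_knob",64)):
        for d in r.tip_of(im,l): print(l,np.round(d["score"],2),np.round(d["xy"]),np.round(plane(im,d["xy"],z)))
E
```

```text
{'t': np.float64(0.0), 'position': array([ 153.534, -579.624,  193.374]), 'tcp_rot': array([-0.   , -0.129,  0.992,  0.001]), 'force': array([ 0.205, -0.21 , -0.536])}
scene [ 884.97 -701.61 1077.92]Traceback (most recent call last):
  File "<stdin>", line 9, in <module>
ValueError: it knows: post_stem, red_grip, tray_in
```

View pics/scene0.png

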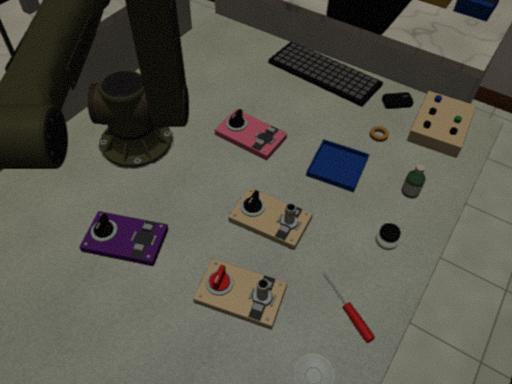

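The scene picture shows the red knob at (220,279) with its post at (263,290). The look-alikes are the cream vice with the black knob at (254,202) and post at (290,214), the pink vice at (237,121) and the purple vice at (103,227). The blue tray is at (338,165). I choose the red-knobbed vice and its post.

Run:
```python
from h import *
for n in("scene","top"):
    im=r.get_image(n)
    cv2.imwrite(f"pics/{n}1.png",im["pixels"])
    print(n,np.round(im["T"],2)[:3,3])
    for l,z in(("red_grip",64),("post_stem",68),("tray_in",4)):
        for d in r.tip_of(im,l): print(l,np.round(d["score"],2),np.round(d["xy"]),np.round(plane(im,d["xy"],z)))
    hsv=cv2.cvtColor(im["pixels"],cv2.COLOR_BGR2HSV)
    for l in("red_knob","red_grip","post_stem"):
        try:
            for d in r.silhouettes(im,l): print("sil",l,np.round(d["score"],2),np.round(d["xy"]),d["region"].sum())
        except Exception as e: print(e)
    if n=="top":
        cr=im["pixels"]
        cv2.imwrite("pics/top1b.png",cv2.resize(cr,(768,576)))
```

```text
scene [ 884.97 -701.61 1077.92]
red_grip 0.72 [217. 275.] [ 517. -272.   64.]
post_stem 0.54 [262. 286.] [ 625. -238.   68.]
tray_in 0.98 [336. 163.] [571. 265.   4.]
sil red_knob 0.76 [218. 278.] 378
sil red_grip 0.65 [218. 279.] 364
sil post_stem 0.88 [262. 291.] 362
top [2.3955e+02 3.7000e-01 1.4076e+03]
post_stem 0.67 [344. 118.] [ 623. -245.   68.]
tray_in 0.97 [166. 140.] [582. 258.   4.]
sil red_knob 0.55 [353. 159.] 270
sil red_grip 0.56 [354. 156.] 301
sil post_stem 0.66 [339. 119.] 218
```

View pics/top1b.png

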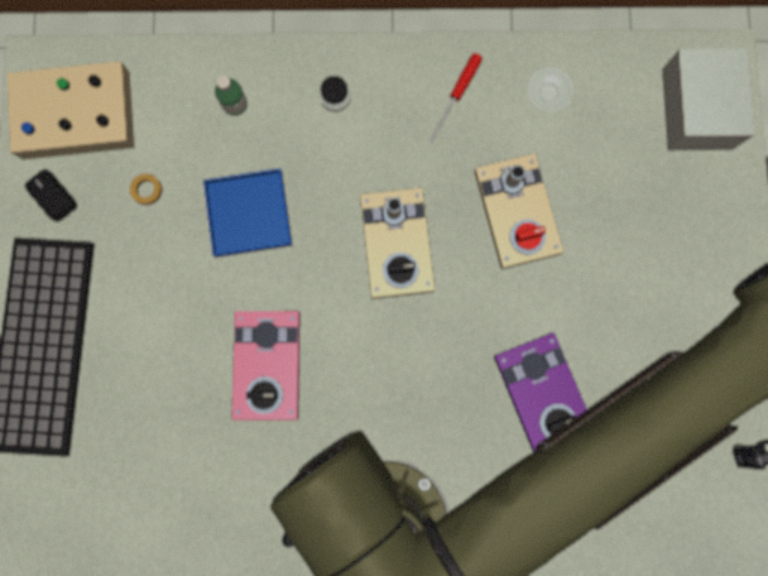

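The top picture (at 1.5x scale) shows the red vice's knob at (528,236) and its post at (515,178). The black-knobbed vice is at (400,268)/(394,208) and the tray centre at (248,213). Both cameras agree: the knob is near (517,-272), the post near (624,-241) and the tray near (576,262). Next I move over the red vice and check with the wrist camera.

Call:
arm_command:
  xyz:
    - [38,31,5]
    - [38,31,5]
    - [38,31,5]
    - [38,31,5]
    - [38,31,5]
    - [38,31,5]
    - [38,31,5]
    - [38,31,5]
    - [38,31,5]
    - [38,31,5]
    - [38,31,5]
    - [38,31,5]
    - [38,31,5]
  dr:
    - [0,0,1.6]
    - [0,0,1.6]
    - [0,0,1.6]
    - [0,0,1.6]
    - [0,0,1.6]
    - [0,0,1.6]
    - [0,0,1.6]
    - [0,0,1.6]
    - [0,0,1.6]
    - [0,0,1.6]
    - [0,0,1.6]
    - [0,0,1.6]
    - [0,0,1.6]
  claw: 1

```text
t: 2.38
position: [533.2, -270.4, 244.5]
tcp_rot: [-0.0, 0.801, -0.599, 0.0]
force: [-0.2, 0.4, 1.4]
finger_gap: 85.6
grasp_force: 0.0
```

```bash
cat >> h.py <<'E'
from scipy.spatial.transform import Rotation as Rn
def wrist():
    s=r.sense();im=r.get_image("wrist")
    M=np.eye(4);q=s["tcp_rot"];M[:3,:3]=Rn.from_quat([q[1],q[2],q[3],q[0]]).as_matrix();M[:3,3]=s["position"]
    im["T"]=M@np.array(im["hand_eye"]);return s,im,M
E
cat > m.py <<'E'
from h import *
import sys
s,im,M=wrist();print(s["t"],np.round(s["position"],1),np.round(s["q"],2),"tool y deg",np.degrees(np.arctan2(M[1,1],M[0,1])), np.round(im["T"][:3,3]))
for l,z in(("red_grip",64),("post_stem",68),("tray_in",4)):
    for d in r.tip_of(im,l): print(l,np.round(d["score"],2),np.round(d["xy"]),np.round(plane(im,d["xy"],z),1))
hsv=cv2.cvtColor(im["pixels"],cv2.COLOR_BGR2HSV)
m=(((hsv[...,0]<8)|(hsv[...,0]>172))&(hsv[...,1]>150)&(hsv[...,2]>50)).astype(np.uint8)
print("red px",m.sum())
cv2.imwrite(f"pics/{sys.argv[1]}.png",im["pixels"])
E
python3 m.py w1
```

```text
2.375 [ 533.2 -270.4  244.5] [-0.13  0.05  0.18  0.   -1.71  0.42] tool y deg -163.57696048459798 [ 555. -344.  424.]
red_grip 0.97 [268. 163.] [ 519.6 -270.7   64. ]
post_stem 0.56 [185. 162.] [ 624.1 -242.6   68. ]
red px 2290
```

View pics/w1.png

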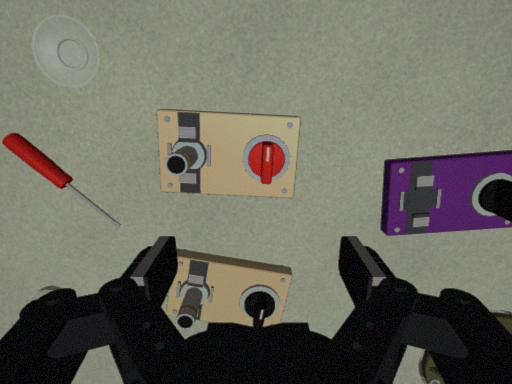

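The wrist picture shows the red bar at (267,163) and its post's top at (177,163). The black-knobbed vice is below, at (260,300). Next I measure the vice angle from the base edges.

Run:
```python
from h import *
s,im,M=wrist()
c=[plane(im,p,30) for p in((157,110),(299,117),(296,197),(160,192))]
print(np.round(c),np.round(np.mean(c,0)))
for a,b in((1,0),(2,3),(1,2),(0,3)):
    d=c[b]-c[a];print(np.degrees(np.arctan2(d[1],d[0])),np.hypot(*d[:2]))
hsv=cv2.cvtColor(im["pixels"],cv2.COLOR_BGR2HSV)
m=(((hsv[...,0]<8)|(hsv[...,0]>172))&(hsv[...,1]>130)&(hsv[...,2]>40)).astype(np.uint8)
m[:, :220]=0
ys,xs=np.nonzero(m);print(plane(im,(xs.mean(),ys.mean()),50))
crop=cv2.resize(im["pixels"][100:205,145:310],None,fx=4,fy=4);cv2.imwrite("pics/crop1.png",crop)
```

```text
[[ 683. -292.   30.]
 [ 494. -338.   30.]
 [ 460. -226.   30.]
 [ 657. -176.   30.]] [ 574. -258.   30.]
13.725856278640778 194.5749817383252
14.223551931121124 203.41260802803563
106.78953617024139 116.67737018134349
102.46946047309379 118.30595827351425
[ 521.27218414 -270.89465593   50.        ]
```

View pics/crop1.png

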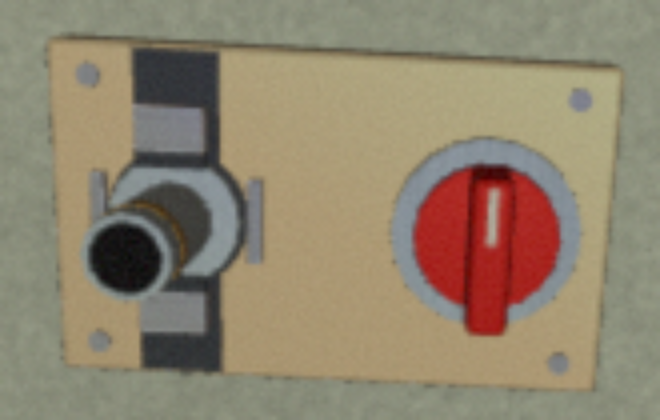

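The crop confirms the red knob, with its bar square to the line from knob to post, and the vice at about 14.4°. Now I descend onto the bar.

Call:
arm_command:
  xyz:
    - [-1.4,0,-5]
    - [-1.4,0,-10]
    - [-1.4,0,-14]
    - [-1.4,0,-17]
    - [-1.4,0,-19.2]
    - [-1.4,0,-19.2]
  dr:
    - [0,0,-0.035]
    - [0,0,-0.035]
    - [0,0,-0.035]
    - [0,0,-0.035]
    - [0,0,-0.035]
    - [0,0,-0.035]

```text
t: 3.38
position: [518.3, -269.6, 50.4]
tcp_rot: [0.001, 0.791, -0.612, -0.002]
force: [0.7, 0.0, 1.3]
finger_gap: 85.3
grasp_force: 0.0
```

Call:
arm_command:
  xyz:
    - [0,0,0]
    - [0,0,0]
    - [0,0,0]
    - [0,0,0]
    - [0,0,0]
    - [0,0,0]
  dr:
    - [0,0,0]
    - [0,0,0]
    - [0,0,0]
    - [0,0,0]
    - [0,0,0]
    - [0,0,0]
  claw: -1
  grip_force: 50

```text
t: 4.12
position: [519.6, -270.0, 52.4]
tcp_rot: [0.0, 0.791, -0.612, -0.0]
force: [0.7, 0.8, -0.5]
finger_gap: -0.4
grasp_force: 0.0
```

The fingers shut on nothing, so I look.

```bash
python3 m.py w2
python3 - <<'E'
from h import *
a=cv2.imread("pics/w2.png");b=r.get_image("scene")["pixels"][180:350,120:340]
cv2.imwrite("pics/c2.png",np.hstack([cv2.resize(a,(400,300)),cv2.resize(b,(388,300))]))
E
```

```text
4.125 [ 519.6 -270.    52.4] [-0.14  0.03 -0.18  0.   -1.36  0.39] tool y deg -165.50538552208167 [ 539. -344.  232.]
red_grip 0.56 [257. 219.] [ 520.5 -271.7   64. ]
post_stem 0.94 [ 87. 216.] [ 626.4 -248.    68. ]
red px 3094
```

View pics/c2.png

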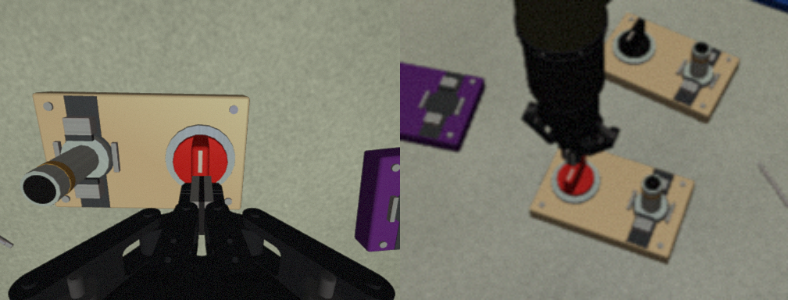

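Run:
```python
from h import *
s,im,M=wrist();sc=r.get_image("scene")
def proj(im,P):
    p=np.linalg.inv(im["T"])@np.r_[P,1];u=np.array(im["mtx"])@p[:3];return np.round(u[:2]/u[2],1)
print(np.round(im["hand_eye"],3))
for P in(s["position"],s["position"]+[0,0,19],[520,-270,64],[520,-270,76],[520,-270,44]): print(np.round(P),proj(im,P),proj(sc,P))
for i in (im,sc):
    print([(np.round(d["score"],2),np.round(d["xy"]),np.round(plane(i,d["xy"],64))) for d in r.tip_of(i,"red_grip")])
a=cv2.resize(im["pixels"][140:330,180:350],None,fx=2.3,fy=2.3);b=cv2.resize(sc["pixels"][235:315,190:270],(390,437))
cv2.imwrite("pics/c3.png",np.hstack([a,b[:a.shape[0]]]))
```

```text
[[-0.0000e+00 -9.5500e-01 -2.9800e-01  7.6401e+01]
 [ 1.0000e+00 -0.0000e+00  1.0000e-03 -4.6000e-02]
 [-1.0000e-03 -2.9800e-01  9.5500e-01 -1.7927e+02]
 [ 0.0000e+00  0.0000e+00  0.0000e+00  1.0000e+00]]
[ 520. -270.   52.] [257.6 214.6] [218.2 277.5]
[ 520. -270.   71.] [257.6 226.5] [217.9 273.6]
[ 520 -270   64] [256.9 221.5] [218.1 275.2]
[ 520 -270   76] [256.9 229.6] [217.9 272.7]
[ 520 -270   44] [257. 210.] [218.5 279.3]
[(np.float64(0.78), array([256., 220.]), array([ 521., -271.,   64.]))]
[(np.float64(0.75), array([218., 278.]), array([ 525., -277.,   64.]))]
```

View pics/c3.png

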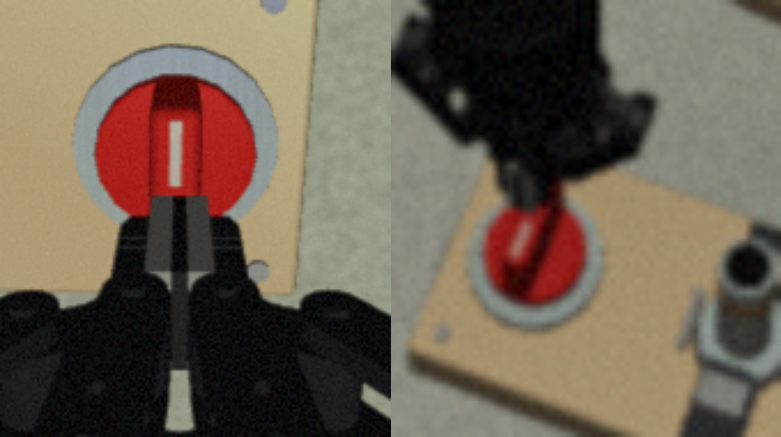

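The wrist crop shows the shut tips over the bar's middle at (258,226), and the scene crop shows them about level with the bar's top. So the tips seem higher than the stated TCP height. I touch down in small steps to find the contact height.

Call:
arm_command:
  xyz:
    - [0,0,-0.1]
    - [0,0,-0.2]
    - [0,0,-0.3]
    - [0,0,-0.3]
  dr:
    - [0,0,0]
    - [0,0,0]
    - [0,0,0]
    - [0,0,0]

```text
t: 5.08
position: [519.5, -269.9, 49.2]
tcp_rot: [0.0, 0.791, -0.612, -0.0]
force: [0.4, -0.2, -0.3]
finger_gap: -0.3
grasp_force: 0.0
```

Run:
```python
from h import *
s,im,M=wrist();print({k:np.round(s[k],3) for k in("t","position","force","torque","q","finger_gap","grasp_force")})
K=np.array(im["mtx"]);H=np.linalg.inv(im["hand_eye"])
print("f",K[0,0])
for x in(-11,0,11):
  for z in(-30,-15,0):
    p=H@[x,0,z,1];u=K@p[:3];print(x,z,np.round(u[:2]/u[2]))
```

```text
{'t': np.float64(5.075), 'position': array([ 519.469, -269.939,   49.181]), 'force': array([ 0.392, -0.161, -0.262]), 'torque': array([ 0.019,  0.004, -0.037]), 'q': array([-0.137,  0.034, -0.187, -0.   , -1.35 ,  0.39 ]), 'finger_gap': np.float64(-0.324), 'grasp_force': np.float64(0.0)}
f 278.02349745938415
-11 -30 [258. 251.]
-11 -15 [258. 239.]
-11 0 [258. 229.]
0 -30 [258. 235.]
0 -15 [258. 224.]
0 0 [258. 215.]
11 -30 [258. 217.]
11 -15 [258. 208.]
11 0 [258. 200.]
```

The tips' apparent width when open, and their row when shut, both put them about 40 mm behind the stated TCP. I continue the touch-down to get the exact offset.

Call:
arm_command:
  xyz:
    - [0,0,-0.2]
    - [0,0,-0.4]
    - [0,0,-0.5]
    - [0,0,-0.5]
  dr:
    - [0,0,0]
    - [0,0,0]
    - [0,0,0]
    - [0,0,0]

```text
t: 5.62
position: [519.5, -270.0, 44.2]
tcp_rot: [0.0, 0.791, -0.612, -0.0]
force: [0.2, 0.4, 0.2]
finger_gap: -0.1
grasp_force: 0.0
```

Call:
arm_command:
  xyz:
    - [0,0,-0.15]
    - [0,0,-0.3]
    - [0,0,-0.3]
  dr:
    - [0,0,0]
    - [0,0,0]
    - [0,0,0]

```text
t: 6.0
position: [519.4, -269.9, 41.1]
tcp_rot: [0.0, 0.791, -0.612, -0.0]
force: [0.0, 0.4, 0.6]
finger_gap: -0.1
grasp_force: 0.0
```

Call:
arm_command:
  xyz:
    - [0,0,-0.15]
    - [0,0,-0.3]
    - [0,0,-0.3]
  dr:
    - [0,0,0]
    - [0,0,0]
    - [0,0,0]

```text
t: 6.38
position: [519.8, -270.1, 39.3]
tcp_rot: [0.0, 0.791, -0.612, 0.0]
force: [-1.7, 0.4, 4.7]
finger_gap: 0.1
grasp_force: 2.5
```

Contact comes at TCP z of about 40 with the bar top at 76, so the real tips are about 36 mm behind the reported TCP. I allow for that, open, and regrip.

Call:
arm_command:
  xyz:
    - [0,-0.2,1]
    - [0,-0.2,2]
    - [0,-0.2,2]
    - [0,-0.2,2]
    - [0,-0.2,2]
    - [0,-0.2,2]
  dr:
    - [0,0,0]
    - [0,0,0]
    - [0,0,0]
    - [0,0,0]
    - [0,0,0]
    - [0,0,0]
  claw: 1

```text
t: 7.12
position: [519.4, -271.9, 58.0]
tcp_rot: [0.0, 0.791, -0.612, -0.0]
force: [0.5, -1.2, 0.7]
finger_gap: 85.4
grasp_force: 0.0
```

Call:
arm_command:
  xyz:
    - [0,0,-2]
    - [0,0,-3.5]
    - [0,0,-4.1]
    - [0,0,-4.1]
  dr:
    - [0,0,0]
    - [0,0,0]
    - [0,0,0]
    - [0,0,0]

```text
t: 7.62
position: [519.1, -272.0, 16.6]
tcp_rot: [0.0, 0.791, -0.612, -0.001]
force: [-0.3, -0.2, -0.3]
finger_gap: 85.8
grasp_force: 0.0
```

Call:
arm_command:
  xyz:
    - [0,0,0]
    - [0,0,0]
    - [0,0,0]
    - [0,0,0]
    - [0,0,0]
    - [0,0,0]
  dr:
    - [0,0,0]
    - [0,0,0]
    - [0,0,0]
    - [0,0,0]
    - [0,0,0]
    - [0,0,0]
  claw: -1
  grip_force: 50

```text
t: 8.38
position: [521.3, -271.7, 18.0]
tcp_rot: [-0.001, 0.791, -0.612, 0.001]
force: [4.9, 1.5, -0.2]
finger_gap: 13.0
grasp_force: 52.3
```

The bar is gripped at 13 mm. Now I turn it clockwise by 1.4 rad.

Call:
arm_command:
  xyz:
    - [0.2,0,0]
    - [0.2,0,0]
    - [0.2,0,0]
    - [0.2,0,0]
    - [0.2,0,0]
    - [0.2,0,0]
    - [0.2,0,0]
    - [0.2,0,0]
    - [0.2,0,0]
    - [0.2,0,0]
    - [0.2,0,0]
    - [0.2,0,0]
    - [0.2,0,0]
    - [0.2,0,0]
    - [0.2,0,0]
    - [0.2,0,0]
  dr:
    - [0,0,-0.1]
    - [0,0,-0.2]
    - [0,0,-0.3]
    - [0,0,-0.4]
    - [0,0,-0.5]
    - [0,0,-0.6]
    - [0,0,-0.7]
    - [0,0,-0.8]
    - [0,0,-0.9]
    - [0,0,-1.0]
    - [0,0,-1.1]
    - [0,0,-1.2]
    - [0,0,-1.3]
    - [0,0,-1.4]
    - [0,0,-1.4]
    - [0,0,-1.4]

```text
t: 10.38
position: [520.3, -271.0, 17.9]
tcp_rot: [-0.001, -0.21, 0.978, 0.001]
force: [-7.0, 6.1, 7.7]
finger_gap: 12.8
grasp_force: 52.7
```

Call:
arm_command:
  xyz:
    - [0,0,0]
    - [0,0,0]
    - [0,0,0]
    - [0,0,0]
    - [0,0,7]
    - [0,0,14]
    - [0,0,14]
  dr:
    - [0,0,0]
    - [0,0,0]
    - [0,0,0]
    - [0,0,0]
    - [0,0,0]
    - [0,0,0]
    - [0,0,0]
  claw: 1

```text
t: 11.25
position: [523.5, -273.0, 163.3]
tcp_rot: [0.004, -0.21, 0.978, -0.002]
force: [0.4, 0.7, -0.0]
finger_gap: 85.5
grasp_force: 0.0
```

```bash
python3 m.py w4
python3 - <<'E'
from h import *
im=r.get_image("top")
for d in r.tip_of(im,"tray_in"): print(d["xy"])
E
```

```text
11.25 [ 523.5 -273.   163.3] [-0.14  0.   -0.01  0.   -1.55 -1.01] tool y deg 114.27721618211277 [ 453. -304.  342.]
red_grip 0.85 [264. 175.] [ 519.3 -268.1   64. ]
post_stem 0.74 [243. 268.] [ 628.2 -245.4   68. ]
red px 1626
[164.8, 139.6]
```

View pics/w4.png

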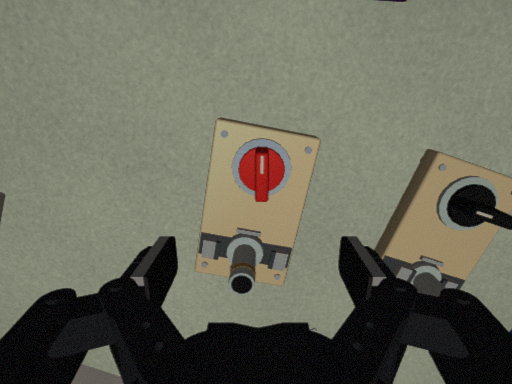

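The bar now lies nearly along the knob-to-post line: knob at (262,170), post at (243,265), jaws open. Now I go to the post, closing along the knob-to-post line.

Call:
arm_command:
  xyz:
    - [3,1,0]
    - [6,2,0]
    - [10.6,2.7,0]
    - [10.6,2.7,0]
    - [10.6,2.7,0]
    - [10.6,2.7,0]
    - [10.6,2.7,0]
    - [10.6,2.7,0]
    - [10.6,2.7,0]
    - [10.6,2.7,-5]
    - [10.6,2.7,-9]
    - [10.6,2.7,-12]
    - [10.6,2.7,-14]
    - [10.6,2.7,-14]
  dr:
    - [0,0,0.18]
    - [0,0,0.36]
    - [0,0,0.54]
    - [0,0,0.72]
    - [0,0,0.9]
    - [0,0,1.08]
    - [0,0,1.26]
    - [0,0,1.4]
    - [0,0,1.4]
    - [0,0,1.4]
    - [0,0,1.4]
    - [0,0,1.4]
    - [0,0,1.4]
    - [0,0,1.4]

```text
t: 13.3
position: [626.4, -244.8, 15.3]
tcp_rot: [0.001, 0.79, -0.613, -0.002]
force: [1.1, 0.4, -0.9]
finger_gap: 85.1
grasp_force: 0.0
```

Call:
arm_command:
  xyz:
    - [0,0,0]
    - [0,0,0]
    - [0,0,0]
    - [0,0,0]
    - [0,0,0]
    - [0,0,0]
  dr:
    - [0,0,0]
    - [0,0,0]
    - [0,0,0]
    - [0,0,0]
    - [0,0,0]
    - [0,0,0]
  claw: -1
  grip_force: 40

```text
t: 14.05
position: [628.2, -245.1, 18.4]
tcp_rot: [-0.0, 0.791, -0.612, 0.001]
force: [0.3, 1.3, 5.8]
finger_gap: 27.4
grasp_force: 39.6
```

The stem is gripped at 27.4 mm. Now I lift it and check.

Call:
arm_command:
  xyz:
    - [0,0,0.5]
    - [0,0,1.5]
    - [0,0,3]
    - [0,0,5]
    - [0,0,7]
    - [0,0,9]
    - [0,0,11]
    - [0,0,12]
    - [0,0,12]
  dr:
    - [0,0,0]
    - [0,0,0]
    - [0,0,0]
    - [0,0,0]
    - [0,0,0]
    - [0,0,0]
    - [0,0,0]
    - [0,0,0]
    - [0,0,0]

```text
t: 15.18
position: [627.9, -245.0, 138.2]
tcp_rot: [-0.0, 0.791, -0.612, 0.001]
force: [0.1, 0.4, -2.0]
finger_gap: 27.4
grasp_force: 39.4
```

Call:
arm_command:
  xyz:
    - [-0.2,2,0]
    - [-0.5,5,0]
    - [-0.9,9,0]
    - [-1.3,13,0]
    - [-1.7,17,0]
    - [-2.1,21,0]
    - [-2.5,25,0]
    - [-2.9,29,0]
    - [-3.3,33,0]
    - [-3.7,37,0]
    - [-4.1,41,0]
    - [-4.5,45,0]
    - [-4.8,48,0]
    - [-5.0,50,0]
    - [-5.1,50.7,0]
    - [-5.1,50.7,0]
    - [-5.1,50.7,0]
  dr:
    - [0,0,0]
    - [0,0,0]
    - [0,0,0]
    - [0,0,0]
    - [0,0,0]
    - [0,0,0]
    - [0,0,0]
    - [0,0,0]
    - [0,0,0]
    - [0,0,0]
    - [0,0,0]
    - [0,0,0]
    - [0,0,0]
    - [0,0,0]
    - [0,0,0]
    - [0,0,0]
    - [0,0,0]

```text
t: 17.3
position: [576.8, 261.1, 137.5]
tcp_rot: [0.0, 0.79, -0.613, 0.0]
force: [0.2, -0.1, -1.4]
finger_gap: 27.2
grasp_force: 39.5
```

```bash
python3 m.py w5
python3 - <<'E'
from h import *
a=cv2.imread("pics/w5.png");b=r.get_image("scene")["pixels"][60:330,180:420]
im=r.get_image("wrist")
cv2.imwrite("pics/c5.png",np.hstack([cv2.resize(a,(420,315)),cv2.resize(b,(280,315))]))
E
```

```text
17.3 [576.8 261.1 137.5] [ 0.74  0.13  0.08  0.   -1.52 -0.49] tool y deg -165.55761352176415 [596. 187. 317.]
tray_in 0.85 [254. 164.] [582.2 255.9   4. ]
red px 0
```

View pics/c5.png

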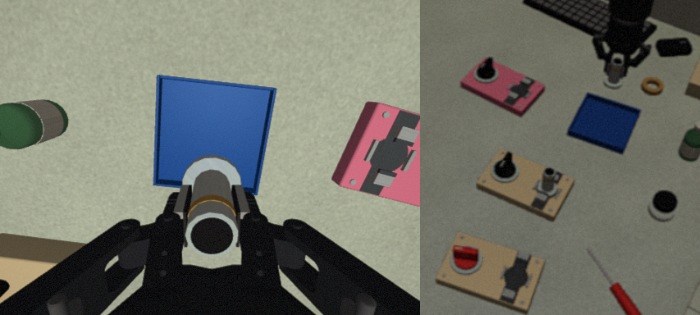

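The post is held upright over the tray, whose centre is near (580,258). I lower it to just above the floor, then creep down.

Call:
arm_command:
  xyz:
    - [0.3,-0.3,-3]
    - [0.3,-0.3,-7]
    - [0.3,-0.3,-10]
    - [0.3,-0.3,-12]
    - [0.3,-0.3,-13.2]
    - [0.3,-0.3,-13.8]
    - [0.3,-0.3,-14.1]
    - [0.3,-0.3,-14.1]
  dr:
    - [0,0,0]
    - [0,0,0]
    - [0,0,0]
    - [0,0,0]
    - [0,0,0]
    - [0,0,0]
    - [0,0,0]
    - [0,0,0]

```text
t: 18.6
position: [579.9, 259.3, -3.0]
tcp_rot: [-0.0, 0.791, -0.612, 0.0]
force: [-1.1, 0.1, -1.0]
finger_gap: 27.1
grasp_force: 39.6
```

Call:
arm_command:
  xyz:
    - [0,0,-0.1]
    - [0,0,-0.2]
    - [0,0,-0.2]
  dr:
    - [0,0,0]
    - [0,0,0]
    - [0,0,0]

```text
t: 18.98
position: [579.5, 259.0, -5.6]
tcp_rot: [0.0, 0.791, -0.612, -0.0]
force: [-0.7, -0.5, -1.7]
finger_gap: 27.0
grasp_force: 39.6
```

Call:
arm_command:
  xyz:
    - [0,0,-0.1]
    - [0,0,-0.2]
    - [0,0,-0.2]
  dr:
    - [0,0,0]
    - [0,0,0]
    - [0,0,0]

```text
t: 19.35
position: [579.6, 259.0, -7.6]
tcp_rot: [0.0, 0.791, -0.612, 0.0]
force: [-0.1, 0.7, -0.9]
finger_gap: 27.3
grasp_force: 39.6
```

Call:
arm_command:
  xyz:
    - [0,0,-0.1]
    - [0,0,-0.1]
  dr:
    - [0,0,0]
    - [0,0,0]

```text
t: 19.6
position: [579.7, 259.0, -7.7]
tcp_rot: [-0.0, 0.791, -0.612, 0.0]
force: [-4.0, -1.1, 5.5]
finger_gap: 26.8
grasp_force: 40.2
```

Call:
arm_command:
  xyz:
    - [0,0,-0.1]
    - [0,0,-0.1]
  dr:
    - [0,0,0]
    - [0,0,0]

```text
t: 19.85
position: [579.7, 259.0, -7.7]
tcp_rot: [-0.0, 0.791, -0.612, 0.0]
force: [-5.8, -0.9, 9.2]
finger_gap: 27.3
grasp_force: 40.7
```

The post touches the floor. I ease off 1 mm, open, and retreat.

Call:
arm_command:
  xyz:
    - [0,0,0.1]
    - [0,0,0.1]
  dr:
    - [0,0,0]
    - [0,0,0]
  grip_force: 20

```text
t: 20.1
position: [579.7, 259.0, -7.7]
tcp_rot: [-0.0, 0.791, -0.612, 0.0]
force: [-4.4, -0.9, 6.9]
finger_gap: 27.1
grasp_force: 40.1
```

Call:
arm_command:
  xyz:
    - [0,0,0]
    - [0,0,0]
    - [0,0,0]
    - [0,0,0]
    - [0,0,0]
    - [0,0,4]
    - [0,0,8]
    - [0,0,13]
    - [0,0,18]
    - [0,0,18]
    - [0,0,18]
  dr:
    - [0,0,0]
    - [0,0,0]
    - [0,0,0]
    - [0,0,0]
    - [0,0,0]
    - [0,0,0]
    - [0,0,0]
    - [0,0,0]
    - [0,0,0]
    - [0,0,0]
    - [0,0,0]
  claw: 1

```text
t: 21.48
position: [579.3, 259.1, 170.8]
tcp_rot: [0.0, 0.791, -0.612, -0.0]
force: [-0.2, -0.1, -0.6]
finger_gap: 85.0
grasp_force: 0.0
```

```bash
python3 m.py w6
python3 - <<'E'
from h import *
a=cv2.imread("pics/w6.png");b=r.get_image("scene")["pixels"][60:330,180:420]
cv2.imwrite("pics/c6.png",np.hstack([cv2.resize(a,(400,300)),cv2.resize(b,(400,300))]))
E
```

```text
21.475 [579.3 259.1 170.8] [ 0.73  0.13  0.14 -0.   -1.58 -0.48] tool y deg -165.5033768298632 [599. 185. 350.]
post_stem 0.66 [256. 171.] [582.7 254.2  68. ]
red px 2
```

View pics/c6.png

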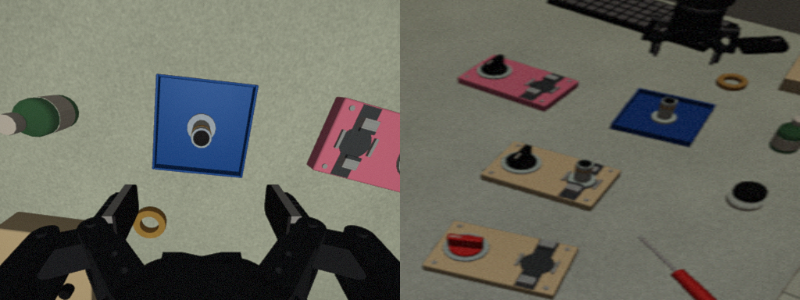

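The post stands upright near the tray's centre at (202,130). The red knob is turned and its vice is empty, the black-knobbed vice is untouched, and the gripper is clear.

```bash
python3 -c "
from rig import r
print(r.close_job())"
```

```text
the job is handed in; nothing more can be done
None
```

I turned the red knob about 1.4 rad clockwise and left that vice open. Its post now stands upright near the centre of the blue tray, the black knob was never touched, and I handed the job in at about 21.5 s; no verdict was returned.

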